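# Dose a portion of oil from a clamped pump bottle

## Robot

A 6-joint arm with a two-finger parallel gripper is mounted at the origin on the work surface. World frame = base frame: x ahead of the robot, y to its left, z up, the work surface at z = 0. Lengths are in m, angles in rad, forces in N, time in s.
With the tool pointing down it reaches from about 0.375 to 0.9 m from the base axis. Payload 3.1 kg.
Tool frame: the origin (TCP) lies on the centre line of the jaws, within the pads' length; the fingertips stand 11 mm ahead of it and the grasp point (between the pads) lies 8 mm behind it; z points along the fingers, y is the line along which they close (so a half turn about z gives the same grasp; the last joint's range is limited). The gripper opens to 87 mm and grips with 3 to 60 N. Pads are 19 mm wide; open, the fingers measure 117 mm over their backs; the gripper's body (75 mm by 190 mm) begins 51 mm behind the grasp point.
Start: joints at [-1.325, 0.527, 1.433, -0, 1.181, -0.178], TCP at [0.257, -0.57, 0.208] pointing down, gripper open.
Joint ranges: [-3.08, 3.08], [-0.75, 2.2], [0.22, 2.44], [-1.43, 4.57], [0, 2.65], [-2.85, 2.85]. Speed limits (rad/s): [2.79, 2.79, 3.14, 3.14, 3.14, 3.14].

## Interface

Orientations are given as a unit quaternion [x, y, z, w].
In Python, from cell import monitor, camera, camera_info, ctrl, nets gives the robot as it stands.
- The arm moves only by the tool drive_tool, never from a script. Its argument "increments" is a list that holds one entry, the list of rows, each a list of 7 numbers: the shift along the tool's x, y, z in m, then the turn, a rotation vector about the tool's x, y, z in degrees, then the finger opening in m, from 0 to 0.087. A call has 1 to 5 rows; each row is the pose to reach, as a shift and turn from the pose commanded when the call began, along the tool's axes at that moment; what a row does not reach only later rows make up. A row lasts 1/10 s, in which the tool goes at most 50 mm and 8.59 degrees, less where a joint would pass 70% of its speed; a pose out of reach is approached as far as the arm can. A call with a gripper value outside its range is refused whole. The fingers move at their own pace and stop on an object; the grip force is fixed at half the most. Time passes only in rows, so rows that repeat a pose let the fingers close. It gives the time, the measured TCP pose, the force, the opening and the grip force at its end, in the units of the state.
- monitor.get_state(): the state, without advancing time (a new reading comes with each control period).
- camera(name): name is "side" or "top" or "wrist"; returns (picture, depth): 400x640x3 uint8, red, green, blue; 400x640 float32, m along the optical axis (not along the pixel's ray), 0 where there is no reading.
- camera_info(name): a dict with "fovy" (degrees; the focal length in pixels is half the picture's height over the tangent of half this angle, whatever the lens; pixels are square), "cx", "cy" (the principal point, pixels), "camera_from_world" (4x4, takes a point from world to camera coordinates); the wrist camera has in their place "mount" (4x4, takes a point from camera to tool coordinates, whose origin is the TCP and whose axes are the flange's). Camera axes: x right, y down, z forward; pixel columns grow to the right and rows downward; lengths in m; the calibration is good to about 2 mm. A picture is of the moment at which its call begins: read the wrist's pose just before it. camera_info takes no time and is no camera call.
- ctrl.hand_in(): hands the job in; it is judged then, once.
Trained networks look in the newest picture that a camera, given by its name, has taken for a name from the list of things; names that differ only in an ending like _2 or _b are one class to them, and where a whole thing is asked for, a point or a joint stands for the part that bears it (a point fixed in the world has none). Each returns a list of dicts, best first, with "conf" (0 to 1); they miss things now and then, are a little off and sometimes report something else, mostly with a low value. They report only what shows in the picture. A call takes as long as a camera call. They do not tell look-alikes from the thing itself.
- nets.search_frame(camera, query): "extent" ([left, top, right, bottom] in pixels, round what is visible of it).
The state is a dict: "t": time; "joint_positions": joint angles; "joint_velocities": joint speeds; "joint_torque": joint torques, N m; "position": TCP position; "tcp_rot": TCP orientation; "wrist_force": force on the tool from outside, world axes, zero at the start; "torque": the same for the moment, N m; "finger_gap": finger opening in m; "grip_force": force on a finger pad.
Only numpy, scipy, OpenCV 4.12 (cv2) and the standard library are available. Lean on these libraries where they do the work, as an engineer would, in place of code of your own. Each camera call takes 0.05 s, during which the arm holds its last target. There are 200 camera calls.

## Task

Give the steel mixing bowl a full portion from the clamped oil pump: swing the pump's spout round until its mouth is well over the inside of the bowl, then press the pad on top of the pump head down until you feel it stop on the orange portion ring, hold it there for a moment, and let it come all the way up again. Do not press before the spout is over the bowl, do not lean hard on the stop, and leave the spout over the bowl and the bowl and everything else standing where they are.

Things in the scene. Friction and masses are not known exactly. Their poses are not given: they have to be found in the camera images.
- oil_bottle: cream plastic oil bottle with yellow label, clamped upright in a steel stand screwed to the worktop; it cannot move. Origin: centre of its underside on the worktop, z up; its -x axis points roughly towards the mixing bowl. Bottle 84 mm across, stand foot 104 mm across, black screw cap 46 mm across, top of the cap 190 mm above the worktop
- cap_top (a point): centre of the top of the bottle's screw cap. Out of it rises an orange threaded portion ring, 37 mm across, round the stem: the stop for the pump head. Its setting differs each time and is not reported: its top is 4 to 22 mm above this point, so 28 to 10 mm below the raised head's underside. It stays where it is set and gives less than 1 mm under load; a load of more than 25 N from the head (over and above the spring) strains it
- oil_pump: the pump in that bottle: steel stem, black head with spout. Origin and axes as the bottle's. The head is a saddle 46 mm long along the spout's direction (26 mm on the spout's side of the stem's axis, 20 mm behind), 24 mm wide between two flat upright sides that can be pinched from above, 18 mm tall (226 to 244 mm above the worktop when up), with a 28 mm round hub 4 mm deep under it
- thumb_pad: ribbed grey pad on the head's top, 40 x 20 mm, 2 mm proud, the place to press. Origin: centre of its top face, on the stem's upright axis, 246 mm above the worktop when the head is up; moves with the head; its -x axis points along the spout, z up. A firm press onto the stop is 12 to 25 N in all, of which the spring takes its share
- spout_tip (a point): mouth of the spout, a round black bar 11 mm thick with its end bent down; 115 mm from the stem's axis, 208 mm above the worktop when the head is up; moves with the head. Its -x axis points along the spout, outward
- pump_turn (a joint): turn of head and spout about the upright stem, rad, anticlockwise from above positive; 0 when the spout points along the bottle's -x axis; free between -1.75 and 1.75 with light friction (about 0.06 N m); stays where left
- pump_press (a joint): how far the head is pressed down, m; 0 when up. A spring pushes it up: about 3.5 N to start it, rising by 0.2 N per mm (9 N at most); then the portion ring stops it somewhere between 10 and 28 mm, felt as a sudden steep rise of force. It springs back up when released
- mixing_bowl_rim (a point): centre of the mouth of the steel mixing bowl, 75 mm above the worktop; the bowl is loose, 160 mm across at the rim, wall 3.5 mm, 72 mm across at the foot, 0.2 to 0.4 kg, standing beside the pump bottle on the robot's side of it, its middle 130 to 155 mm from the stem's axis
- salt_shaker: bystander, loose, to be left alone: white salt shaker with steel top, 42 mm across, 73 mm tall; origin at the centre of its underside
- spice_jar: bystander, loose, to be left alone: amber spice jar with green lid, 46 mm across, 95 mm tall; origin at the centre of its underside
- pepper_mill: bystander, loose, to be left alone: turned wooden pepper mill, 54 mm across, 150 mm tall; origin at the centre of its underside
- blue_bowl: bystander, loose, to be left alone: small blue plastic bowl, 120 mm across, 55 mm tall; origin at the centre of its underside
- wooden_spoon: bystander, loose, to be left alone: wooden spoon lying flat, 260 mm long; origin at the centre of its underside
- vinegar_bottle: bystander, loose, to be left alone: green glass bottle with red cap, 64 mm across, 210 mm tall; origin at the centre of its underside
- measuring_mug: bystander, loose, to be left alone: blue ceramic mug, 80 mm across, 85 mm tall, handle on its +y side; origin at the centre of its underside
There are look-alikes about, which are no part of the job. What is shaped like the part that bears mixing_bowl_rim but green or turquoise is not meant.

How it is judged:
By the outcome, as a careful person would: the job done as asked, in the order asked, and still so for the second after the job is handed in, with the robot touching nothing.
It also fails if it takes over 48 s, if anything falls off the work surface, if the arm or the gripper's body presses on something with over 40 N, if the wrist force passes 120 N, or if a joint passes its speed limit or range.

## Working session

There is one attempt and no reset: what is moved stays moved. The work goes in short steps, Python scripts to look and compute and a tool call to move; the robot and the scene stay as the last step left them, time stands still between calls to the robot, and variables do not carry over. Pictures are saved under pics/ and viewed, at most 10 in all, crops included, and the job is handed in when it is done.

Besides the shell and the picture viewer there is one more tool, called after "Call:" by a JSON object that holds its "fn" and its "kwargs". drive_tool: Moves the arm, as the interface text tells. Its arguments: {"type":"object","properties":{"increments":{"type":"array","items":{"type":"array","items":{"type":"array","items":{"type":"number"}}}}},"required":["increments"]}

```bash
mkdir -p pics
cat > h.py <<'E'
import numpy as np, cv2
from cell import monitor, camera, camera_info, ctrl, nets
from scipy.spatial.transform import Rotation as R
def cloud(name):
    s=monitor.get_state(); p,d=camera(name); i=camera_info(name)
    f=200/np.tan(np.radians(i["fovy"])/2)
    v,u=np.mgrid[:400,:640]
    c=np.stack([(u-i["cx"])/f*d,(v-i["cy"])/f*d,d],-1)
    if "mount" in i:
        M=np.array(i["mount"]); T=np.eye(4); T[:3,:3]=R.from_quat(s["tcp_rot"]).as_matrix(); T[:3,3]=s["position"]; W=T@M
    else: W=np.linalg.inv(np.array(i["camera_from_world"]))
    w=c@W[:3,:3].T+W[:3,3]; w[d==0]=np.nan
    return p,d,w
def save(p,n): cv2.imwrite("pics/"+n,cv2.cvtColor(p,cv2.COLOR_RGB2BGR))
E
python3 - <<'E'
from h import *
for c in ("top","side"):
    p,d,w=cloud(c); save(p,c+"1.png"); np.savez(c+"1.npz",p=p,w=w)
    for q in ("oil_pump","thumb_pad","spout_tip","mixing_bowl_rim","oil_bottle","blue_bowl"):
        for r in nets.search_frame(c,q)[:3]:
            l,t,rr,b=map(int,r["extent"]); print(c,q,round(r["conf"],2),[l,t,rr,b],np.nanmedian(w[t:b+1,l:rr+1].reshape(-1,3),0).round(3))
s=monitor.get_state(); print(s["t"],s["position"],R.from_quat(s["tcp_rot"]).as_matrix().round(3),s["wrist_force"])
E
```

```text
top oil_pump 0.5 [311, 156, 343, 190] [0.59  0.018 0.076]
top spout_tip 0.59 [312, 156, 348, 193] [0.588 0.009 0.009]
top spout_tip 0.26 [209, 220, 237, 252] [0.376 0.384 0.013]
top mixing_bowl_rim 0.97 [344, 184, 392, 229] [ 0.494 -0.131  0.015]
top mixing_bowl_rim 0.85 [277, 185, 326, 232] [0.481 0.106 0.013]
top mixing_bowl_rim 0.58 [211, 266, 260, 314] [0.188 0.329 0.013]
top oil_bottle 0.72 [305, 156, 329, 190] [0.586 0.051 0.144]
top blue_bowl 0.72 [208, 219, 238, 251] [0.379 0.384 0.014]
top blue_bowl 0.2 [308, 161, 347, 192] [0.582 0.016 0.032]
side oil_pump 0.8 [266, 164, 315, 181] [ 0.66  -0.209  0.001]
side spout_tip 0.65 [269, 164, 314, 178] [ 0.657 -0.221  0.001]
side mixing_bowl_rim 0.57 [313, 179, 358, 213] [ 0.492 -0.155  0.035]
side mixing_bowl_rim 0.56 [334, 307, 404, 367] [0.2   0.296 0.015]
side mixing_bowl_rim 0.54 [269, 174, 266, 184] [nan nan nan]
side oil_bottle 0.84 [264, 178, 292, 244] [0.59  0.074 0.082]
side blue_bowl 0.72 [268, 303, 314, 351] [0.392 0.354 0.011]
0.7 [ 0.25704061 -0.56969884  0.20758185] [[ 0.912  0.411  0.   ]
 [ 0.411 -0.912 -0.   ]
 [ 0.     0.    -1.   ]] [-0.08692125  0.18494645 -0.31927468]
  return np.nanmean(a, axis, out=out, keepdims=keepdims)
```

Run:
```python
import numpy as np,cv2
a=np.load("top1.npz")["p"][120:330,190:430];b=np.load("side1.npz")["p"][140:380,240:420]
cv2.imwrite("pics/c1.png",cv2.resize(a,None,fx=3.2,fy=2.8)[:,:,::-1][:600])
cv2.imwrite("pics/c2.png",cv2.resize(b,None,fx=2.5,fy=2.5)[:,:,::-1])
```

```text
(no output)
```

View pics/c1.png

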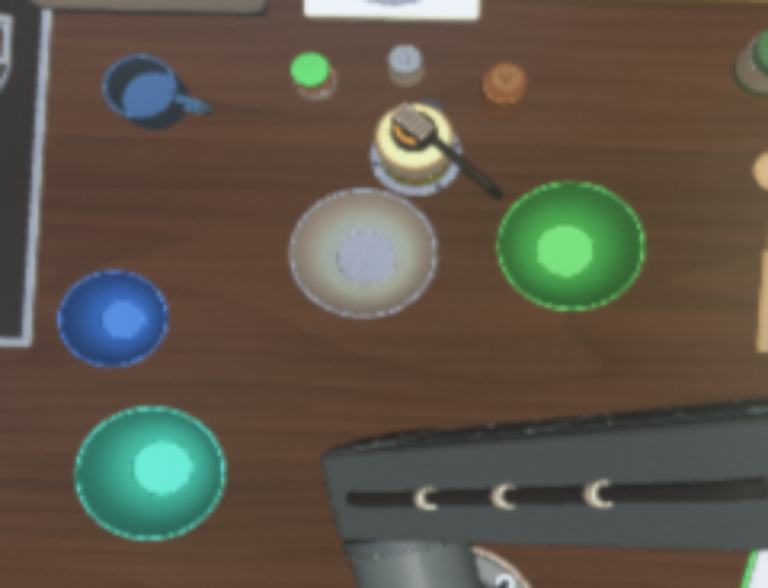

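View pics/c2.png

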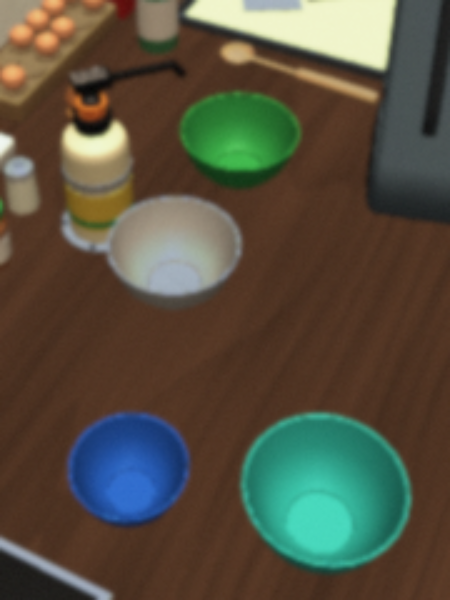

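The steel bowl is the grey one at top-view pixel (303,210). The look-alikes are green (368,208), turquoise (237,289) and the small blue bowl (225,234). In the top view the pad is at about (319,163) and the spout tip at (346,188). The spout points towards the green bowl, so it has to swing round to the steel one.

Run:
```python
import numpy as np,cv2
for c in("top","side"):
    a=np.load(c+"1.npz");w=a["w"];p=a["p"].astype(int)
    z=w[...,2]
    near=(abs(w[...,0]-.6)<.16)&(abs(w[...,1]-.03)<.2)
    # high stuff
    m=near&(z>.195); q=w[m]; print(c,"high",m.sum())
    top=near&(z>.238); print(" pad med",np.median(w[top],0),w[top].min(0),w[top].max(0))
    v,u=np.where(m&~top)
    o=np.argsort(q[:,1]); print(q[o[:8]].round(3).tolist()); 
    # bowl rim
    b=(z>.068)&(z<.085)&(abs(w[...,0]-.48)<.11)&(abs(w[...,1]-.09)<.13)&(p.max(2)-p.min(2)<60)
    r=w[b][:,:2]; 
    A=np.c_[2*r,np.ones(len(r))]; s=np.linalg.lstsq(A,(r**2).sum(1),rcond=None)[0]
    print(" bowl",s[:2],np.sqrt(s[2]+s[:2]@s[:2]),len(r))
    l=near&(z>.10)&(z<.165); print(" bottle",w[l].min(0),w[l].max(0))
```

```text
top high 252
 pad med [0.59762433 0.04021352 0.24400326] [ 0.5322554  -0.03224784  0.23800572] [0.62368689 0.065803   0.25160332]
[[0.524, -0.043, 0.212], [0.526, -0.043, 0.217], [0.529, -0.042, 0.222], [0.523, -0.04, 0.218], [0.525, -0.039, 0.224], [0.529, -0.039, 0.222], [0.535, -0.039, 0.222], [0.531, -0.039, 0.228]]
 bowl [0.47552091 0.09426422] 0.07890308516883594 227
 bottle [ 0.56134395 -0.07126443  0.10018117] [0.70487804 0.17559555 0.16426395]
side high 361
 pad med [0.59692604 0.04733915 0.24315672] [ 0.53457914 -0.02437771  0.238159  ] [0.61967151 0.06889061 0.24814608]
[[0.521, -0.043, 0.211], [0.522, -0.038, 0.218], [0.524, -0.036, 0.212], [0.521, -0.036, 0.213], [0.53, -0.035, 0.233], [0.523, -0.034, 0.224], [0.523, -0.034, 0.221], [0.52, -0.034, 0.218]]
 bowl [0.46762873 0.10002639] 0.077177281706083 252
 bottle [ 0.55731291 -0.04287721  0.10017432] [0.69606896 0.09176845 0.16485201]
```

Call:
{"fn": "drive_tool", "kwargs": {"increments": [[[0.02,-0.015,-0.04,0,0,0,0.087],[0.04,-0.03,-0.08,0,0,0,0.087],[0.065,-0.05,-0.115,0,0,0,0.087],[0.09,-0.07,-0.15,0,0,0,0.087],[0.12,-0.09,-0.18,0,0,0,0.087]]]}}

```text
t: 1.2
position: [0.3297, -0.4376, 0.3897]
tcp_rot: [0.978, 0.21, 0.0, 0.001]
wrist_force: [0.9, -0.8, 0.3]
finger_gap: 0.0865
grip_force: 0.0
```

Call:
{"fn": "drive_tool", "kwargs": {"increments": [[[0.038,-0.028,0,0,0,0,0.087],[0.076,-0.056,0,0,0,0,0.087],[0.114,-0.084,0,0,0,0,0.087],[0.152,-0.112,0,0,0,0,0.087],[0.19,-0.14,0,0,0,0,0.087]]]}}

```text
t: 1.7
position: [0.4456, -0.2307, 0.3879]
tcp_rot: [0.978, 0.21, 0.0, 0.0]
wrist_force: [0.6, -0.7, -0.5]
finger_gap: 0.0871
grip_force: 0.0
```

Call:
{"fn": "drive_tool", "kwargs": {"increments": [[[0.038,-0.028,0,0,0,-6,0.087],[0.076,-0.056,0,0,0,-12,0.087],[0.114,-0.084,0,0,0,-18,0.087],[0.152,-0.112,0,0,0,-24,0.087],[0.18,-0.13,0,0,0,-24,0.087]]]}}

```text
t: 2.2
position: [0.5563, -0.0371, 0.3877]
tcp_rot: [0.912, 0.411, 0.0, -0.0]
wrist_force: [0.2, -0.2, -0.1]
finger_gap: 0.0872
grip_force: 0.0
```

Run:
```python
from h import *
print(np.array(camera_info("wrist")["mount"]).round(3).tolist())
s=monitor.get_state();print(s["t"],s["position"],s["joint_positions"],s["wrist_force"],R.from_quat(s["tcp_rot"]).as_matrix().round(3)[:,:2].T)
p,d,w=cloud("wrist");save(p,"w1.png");np.savez("w1.npz",p=p,w=w)
for q in ("thumb_pad","spout_tip","mixing_bowl_rim"):
    for r in nets.search_frame("wrist",q)[:2]: print(q,r)
```

```text
[[-0.001, -0.955, -0.296, 0.081], [1.0, -0.001, -0.001, -0.0], [0.001, -0.296, 0.955, -0.178], [0.0, 0.0, 0.0, 1.0]]
2.2 [ 0.55634554 -0.03705513  0.38772553] [-2.67361856e-01  2.75867416e-01  1.34038167e+00  7.53376763e-04
  1.52503999e+00  4.56835776e-01] [ 0.16861448 -0.18503272 -0.13929771] [[ 0.663  0.749  0.001]
 [ 0.749 -0.663 -0.   ]]
thumb_pad {'extent': [281.5, 60.0, 306.3, 104.5], 'conf': 0.84}
thumb_pad {'extent': [281.0, 59.3, 308.4, 198.0], 'conf': 0.62}
spout_tip {'extent': [279.0, 54.3, 312.4, 195.1], 'conf': 0.73}
mixing_bowl_rim {'extent': [268.8, 174.8, 373.0, 269.2], 'conf': 0.93}
mixing_bowl_rim {'extent': [3.3, 94.6, 39.6, 185.4], 'conf': 0.82}
```

View pics/w1.png

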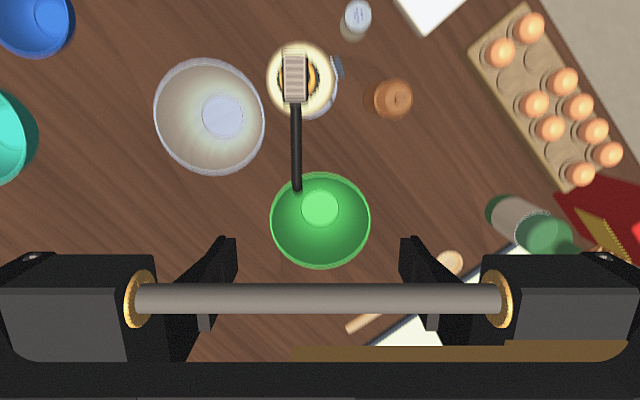

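The wrist view shows the pad at (295,78), the spout pointing down the image to (297,190) over the green bowl, and the steel bowl at (210,117).

```bash
cat >> h.py <<'E'
def meas(p,w,S=np.array([.603,.047])):
    z=w[...,2]; r=np.hypot(w[...,0]-S[0],w[...,1]-S[1]); g=p.astype(int)
    pad=(abs(z-.246)<.006)&(r<.045)&(g.min(2)>90)&(g.max(2)-g.min(2)<50)
    q=w[pad][:,:2]; rc=cv2.minAreaRect((q*1000).astype(np.float32)); print("pad",pad.sum(),rc,"med z",np.median(w[pad][:,2]),"mean",q.mean(0))
    bar=(z>.195)&(z<.26)&(r>.04)&(r<.14)&(g.max(2)<90)
    b=w[bar]; c=(b[:,:2]-S); k=np.hypot(*c.T); 
    vx,vy,x0,y0=cv2.fitLine(b[:,:2].astype(np.float32),cv2.DIST_HUBER,0,.01,.01).ravel(); print("bar",bar.sum(),"line deg",np.degrees(np.arctan2(vy,vx)),"pt",x0,y0,"far",b[np.argsort(-k)[:5]].round(3).tolist())
    m=(z>.065)&(z<.09)&(np.hypot(w[...,0]-.472,w[...,1]-.097)<.1)&(g.max(2)-g.min(2)<70)
    t=w[m][:,:2]; s=np.linalg.lstsq(np.c_[2*t,np.ones(len(t))],(t**2).sum(1),rcond=None)[0]; print("bowl",s[:2],np.sqrt(s[2]+s[:2]@s[:2]))
E
python3 - <<'E'
from h import *
a=np.load("w1.npz");meas(a["p"],a["w"])
E
```

```text
pad 1076 ((600.6607055664062, 44.78160858154297), (44.804080963134766, 23.21179962158203), 47.95433807373047) med z 0.24678938339034986 mean [0.60202649 0.04672949]
bar 706 line deg 47.972916 pt 0.5542772 -0.006339159 far [[0.529, -0.033, 0.234], [0.53, -0.033, 0.237], [0.528, -0.031, 0.235], [0.531, -0.033, 0.236], [0.53, -0.031, 0.236]]
bowl [0.46860927 0.0989266 ] 0.07605068870147233
```

Call:
{"fn": "drive_tool", "kwargs": {"increments": [[[0.03,-0.007,0.02,0,0,0,0.07],[0.06,-0.014,0.05,0,0,0,0.06],[0.0925,-0.021,0.08,0,0,0,0.06],[0.0925,-0.021,0.09,0,0,0,0.06],[0.0925,-0.021,0.09,0,0,0,0.06]]]}}

```text
t: 2.9
position: [0.5999, 0.0419, 0.2955]
tcp_rot: [0.913, 0.409, -0.002, -0.001]
wrist_force: [-0.2, -0.0, -0.4]
finger_gap: 0.0614
grip_force: 0.0
```

Run:
```python
from h import *
s=monitor.get_state();print(s["t"],s["position"],s["wrist_force"],s["finger_gap"],R.from_quat(s["tcp_rot"]).as_matrix().round(3)[:,:2].T)
p,d,w=cloud("wrist");save(p,"w2.png");np.savez("w2.npz",p=p,w=w)
try: meas(p,w)
except Exception as e: print(e)
```

```text
2.9 [0.59993023 0.04187161 0.29547146] [-0.15587132 -0.02940891 -0.41567732] 0.06135841331196939 [[ 0.666  0.746 -0.004]
 [ 0.746 -0.666 -0.004]]
pad 1215 ((601.630615234375, 47.499759674072266), (41.206756591796875, 22.176620483398438), 47.64558410644531) med z 0.2468082130439286 mean [0.60298345 0.04748461]
bar 520 line deg 48.0445 pt 0.56157064 0.0012997058 far [[0.532, -0.035, 0.235], [0.533, -0.035, 0.234], [0.532, -0.033, 0.237], [0.53, -0.031, 0.237], [0.532, -0.032, 0.237]]
bowl [0.46913594 0.09931188] 0.0761509536067663
```

View pics/w2.png

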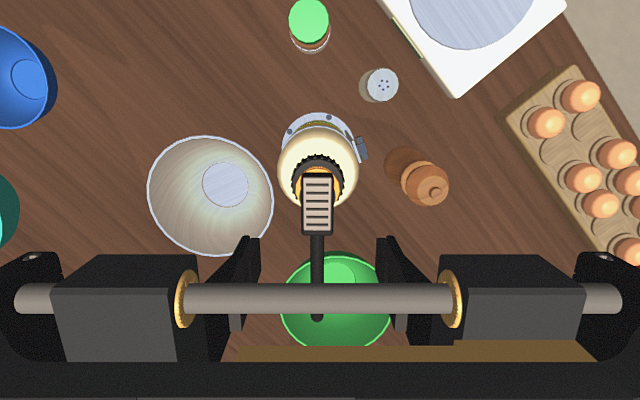

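Pad centre is at (317,205), with the fingers straddling the head line. I'll go down beside the head.

Call:
{"fn": "drive_tool", "kwargs": {"increments": [[[0.002,-0.001,0.015,0,0,0,0.05],[0.004,-0.001,0.03,0,0,0,0.05],[0.004,-0.001,0.045,0,0,0,0.05],[0.004,-0.001,0.053,0,0,0,0.05],[0.004,-0.001,0.053,0,0,0,0.05]]]}}

```text
t: 3.45
position: [0.6031, 0.0453, 0.2449]
tcp_rot: [0.913, 0.408, -0.0, 0.0]
wrist_force: [0.1, 0.1, -0.1]
finger_gap: 0.05
grip_force: 0.0
```

Call:
{"fn": "drive_tool", "kwargs": {"increments": [[[0,0,0,0,0,0,0.05],[0,0,0,0,0,0,0.05]]]}}

```text
t: 3.65
position: [0.6042, 0.0462, 0.2459]
tcp_rot: [0.913, 0.409, 0.001, 0.001]
wrist_force: [-0.2, 0.3, -0.4]
finger_gap: 0.05
grip_force: 0.0
```

Call:
{"fn": "drive_tool", "kwargs": {"increments": [[[0,-0.0015,0.004,0,0,0,0.04],[0,-0.0015,0.004,0,0,0,0.032],[0,-0.0015,0.004,0,0,0,0.026],[0,-0.0015,0.004,0,0,0,0.022],[0,-0.0015,0.004,0,0,0,0.02]]]}}

```text
t: 4.15
position: [0.6024, 0.0477, 0.2406]
tcp_rot: [0.913, 0.409, 0.0, 0.0]
wrist_force: [0.0, -0.6, 0.4]
finger_gap: 0.0226
grip_force: 0.0
```

Call:
{"fn": "drive_tool", "kwargs": {"increments": [[[0,0,0,0,0,0,0.02],[0,0,0,0,0,0,0.02]]]}}

```text
t: 4.35
position: [0.6023, 0.0477, 0.2406]
tcp_rot: [0.913, 0.409, 0.0, 0.0]
wrist_force: [-0.2, 0.3, 0.9]
finger_gap: 0.0201
grip_force: 0.0
```

Gap is 20 mm with no grip force on a 24 mm head, so something is off. Checking with the camera.

Run:
```python
from h import *
a,_,w=cloud("side");b,_,_=cloud("wrist");s=monitor.get_state();print(s["t"],s["position"],s["wrist_force"],s["finger_gap"],s["grip_force"],s["torque"])
a=cv2.resize(a[130:250,230:350],(400,400));b=cv2.resize(b[100:350,200:440],(400,400))
save(np.hstack([a,b]),"x1.png")
```

```text
4.45 [0.60231131 0.04764036 0.24054186] [ 0.56408142 -0.01982451  0.17836748] 0.0200984826579276 0.0 [-0.04338906  0.01741056  0.03469561]
```

View pics/x1.png

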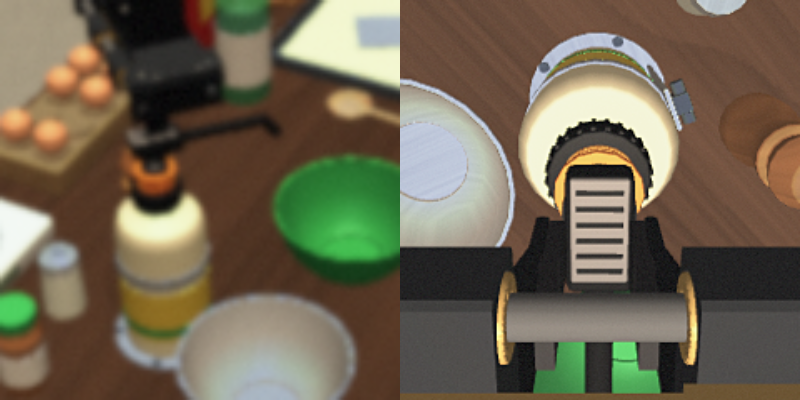

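Run:
```python
from h import *
p,d,w=cloud("wrist"); s=monitor.get_state()
T=R.from_quat(s["tcp_rot"]).as_matrix(); t=(w-s["position"])@T
meas(p,w)
m=(abs(t[...,0])<.025)&(abs(t[...,1])<.05)&(t[...,2]>-.06)&(t[...,2]<.03)
for u in range(270,380,8):
    k=m[:,u]; r=np.where(k)[0]
    if len(r): print(u,[(int(v),*(t[v,u]*1000).round().astype(int).tolist(),int(p[v,u].mean())) for v in r[::8]])
print(s["position"])
```

```text
pad 1805 ((602.430908203125, 47.15521240234375), (40.48527908325195, 19.7329158782959), 47.911903381347656) med z 0.24678868900073983 mean [0.60336235 0.04827718]
bar 511 line deg 46.043503 pt 0.55790156 -0.002030467 far [[0.547, -0.007, 0.235], [0.554, -0.014, 0.236], [0.548, -0.007, 0.236], [0.547, -0.007, 0.236], [0.548, -0.007, 0.237]]
bowl [0.46925957 0.09928451] 0.07620479154758235
270 [(264, 10, -21, -46, 22), (272, 10, -20, -54, 22)]
278 [(249, 10, -20, -32, 45), (257, 11, -18, -41, 22), (265, 10, -18, -47, 24), (273, 10, -17, -55, 23)]
286 [(235, 10, -17, -16, 45), (243, 10, -16, -26, 12), (251, 11, -15, -35, 18), (259, 9, -15, -40, 33), (267, 8, -14, -47, 28), (275, 9, -14, -54, 30)]
294 [(238, 9, -13, -16, 24), (246, 9, -12, -26, 28), (254, 9, -12, -35, 28), (262, 8, -11, -42, 39), (271, 4, -11, -43, 36), (279, 6, -11, -52, 28)]
302 [(204, 19, -10, 9, 6), (212, 19, -9, -5, 110), (220, 15, -9, -6, 157), (228, 10, -9, -6, 151), (236, 5, -9, -5, 148), (244, 1, -9, -6, 142), (252, -4, -9, -6, 133), (260, -10, -10, -5, 101), (268, -15, -10, -6, 94), (276, -21, -10, -4, 37)]
310
[... 704 characters left out ...]
3, 20, 9, 9, 5), (211, 20, 9, -4, 75), (219, 16, 8, -7, 140), (227, 11, 9, -6, 187), (235, 6, 9, -6, 184), (243, 1, 9, -6, 189), (251, -4, 9, -6, 184), (260, -9, 9, -7, 183), (268, -14, 9, -7, 177), (276, -20, 9, -6, 117)]
342 [(238, 9, 12, -16, 22), (246, 9, 12, -26, 31), (254, 9, 11, -35, 29), (262, 9, 11, -42, 28), (270, 9, 10, -49, 37), (278, 8, 10, -55, 26)]
350 [(235, 10, 17, -15, 39), (243, 10, 16, -26, 28), (251, 10, 15, -34, 15), (259, 8, 14, -39, 24), (267, 9, 14, -47, 29), (275, 8, 13, -53, 38)]
358 [(253, 10, 18, -37, 40), (261, 10, 18, -44, 24), (269, 10, 17, -51, 25), (277, 10, 16, -58, 28)]
366 [(265, 10, 21, -48, 32), (273, 10, 20, -55, 17)]
[0.60234502 0.04764544 0.24055846]
```

Run:
```python
from h import *
a=np.load("w2.npz");p=a["p"];w=a["w"]
q=R.from_matrix(np.array([[.666,.746,-.004],[.746,-.666,-.004],np.cross([.666,.746,-.004],[.746,-.666,-.004])]).T).as_matrix()
t=(w-[.59993,.04187,.29547])@q
for r in range(228,262,4): print(r,[(u,*(t[r,u]*1000).round().tolist()) for u in (238,244,250,256,380,386,392,398)])
b,_,_=cloud("wrist"); i=camera_info("wrist"); M=np.linalg.inv(np.array(i["mount"])); f=200/np.tan(np.radians(i["fovy"])/2)
for P in [(.0095,.012,.011),(-.0095,.012,.011),(.0095,-.012,.011),(.0095,.012,-.016)]:
    c=M@[*P,1]; print(P,f*c[0]/c[2]+i["cx"],f*c[1]/c[2]+i["cy"])
save(cv2.resize(b[160:320,240:400],(600,600),interpolation=cv2.INTER_NEAREST),"x2.png")
```

```text
228 [(238, -100.0, -114.0, 263.0), (244, -99.0, -105.0, 259.0), (250, -97.0, -95.0, 254.0), (256, -91.0, -84.0, 241.0), (380, -113.0, 94.0, 295.0), (386, -113.0, 103.0, 294.0), (392, -113.0, 112.0, 294.0), (398, -113.0, 122.0, 294.0)]
232 [(238, -104.0, -113.0, 258.0), (244, -102.0, -104.0, 254.0), (250, -98.0, -93.0, 244.0), (256, -94.0, -83.0, 234.0), (380, -120.0, 95.0, 295.0), (386, -119.0, 104.0, 294.0), (392, -120.0, 113.0, 295.0), (398, -120.0, 122.0, 295.0)]
236 [(238, -107.0, -111.0, 250.0), (244, 10.0, -39.0, -17.0), (250, -100.0, -91.0, 235.0), (256, -96.0, -81.0, 224.0), (380, -127.0, 95.0, 296.0), (386, 10.0, 35.0, -18.0), (392, 10.0, 38.0, -17.0), (398, -126.0, 122.0, 294.0)]
240 [(238, -109.0, -110.0, 242.0), (244, 10.0, -38.0, -22.0), (250, 8.0, -36.0, -18.0), (256, 9.0, -33.0, -19.0), (380, 9.0, 32.0, -19.0), (386, 9.0, 35.0, -19.0), (392, 10.0, 37.0, -22.0), (398, -133.0, 123.0, 294.0)]
244 [(238, 10.0, -40.0, -26.0), (244, 10.0, -37.0, -27.0), (250, 9.0, -35.0, -23.0), (256, 9.0, -32.0, -24.0), (380, 8.0, 31.0, -23.0), (386, 9.0, 34.0, -23.0), (392, 10.0, 36.0, -27
[... 419 characters left out ...]
0, -34.0), (398, 11.0, 37.0, -36.0)]
256 [(238, 11.0, -37.0, -40.0), (244, 9.0, -35.0, -37.0), (250, 9.0, -32.0, -38.0), (256, 3.0, -32.0, -26.0), (380, 5.0, 30.0, -29.0), (386, 9.0, 31.0, -37.0), (392, 8.0, 34.0, -36.0), (398, 10.0, 36.0, -39.0)]
260 [(238, 9.0, -37.0, -42.0), (244, 9.0, -34.0, -41.0), (250, 9.0, -31.0, -41.0), (256, 2.0, -31.0, -28.0), (380, 3.0, 30.0, -30.0), (386, 8.0, 31.0, -40.0), (392, 9.0, 33.0, -41.0), (398, 10.0, 36.0, -43.0)]
(0.0095, 0.012, 0.011) 338.3687704762325 218.4115865318489
(-0.0095, 0.012, 0.011) 337.83415877634707 247.09566878200465
(0.0095, -0.012, 0.011) 298.6274270831764 218.43346285565366
(0.0095, 0.012, -0.016) 341.3614651594516 236.57163820497186
```

View pics/x2.png

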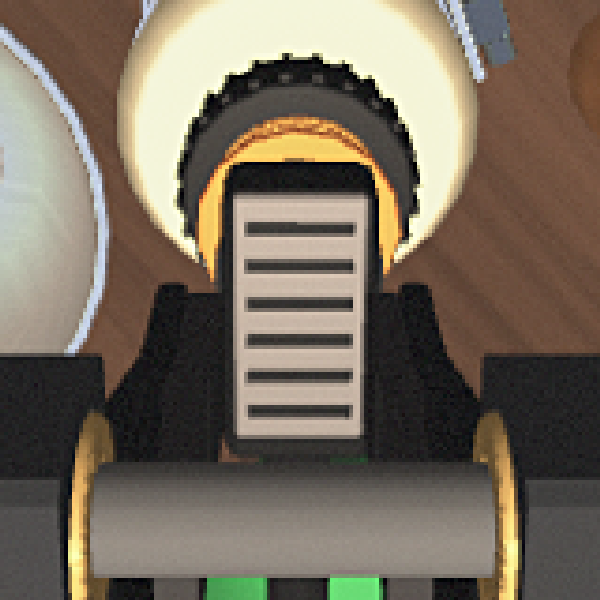

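The finger ends show at 16 mm behind the reported TCP, at rows 236 in the wrist view. They are therefore still above the head, about 27 mm short of the stated geometry, which agrees with the zero grip force. I'll open, go down 22 mm and close again.

Call:
{"fn": "drive_tool", "kwargs": {"increments": [[[0,0,0,0,0,0,0.05],[0,0,0,0,0,0,0.05],[0,0,0.006,0,0,0,0.05],[0,0,0.012,0,0,0,0.05],[0,0,0.016,0,0,0,0.05]]]}}

```text
t: 5.05
position: [0.6018, 0.0477, 0.2235]
tcp_rot: [0.913, 0.409, -0.001, -0.0]
wrist_force: [-0.0, 0.4, 0.1]
finger_gap: 0.0476
grip_force: 0.0
```

Call:
{"fn": "drive_tool", "kwargs": {"increments": [[[0,0,0.004,0,0,0,0.045],[0,0,0.006,0,0,0,0.035],[0,0,0.006,0,0,0,0.03],[0,0,0.006,0,0,0,0.025],[0,0,0.006,0,0,0,0.022]]]}}

```text
t: 5.55
position: [0.6026, 0.0476, 0.2188]
tcp_rot: [0.913, 0.409, 0.0, 0.0]
wrist_force: [0.1, -1.1, 0.3]
finger_gap: 0.0251
grip_force: 1.0
```

Call:
{"fn": "drive_tool", "kwargs": {"increments": [[[0,0,0,0,0,0,0.02],[0,0,0,0,0,0,0.02]]]}}

```text
t: 5.75
position: [0.603, 0.0472, 0.2189]
tcp_rot: [0.913, 0.409, 0.001, 0.001]
wrist_force: [1.6, -1.2, -1.0]
finger_gap: 0.0239
grip_force: 30.0
```

The head is gripped at 24 mm with 30 N. Swinging clockwise.

Call:
{"fn": "drive_tool", "kwargs": {"increments": [[[0,0,0,0,0,5,0.02],[0,0,0,0,0,12,0.02],[0,0,0,0,0,19,0.02],[0,0,0,0,0,26,0.02],[0,0,0,0,0,33,0.02]]]}}

```text
t: 6.25
position: [0.6029, 0.0474, 0.2188]
tcp_rot: [0.991, 0.131, 0.001, 0.0]
wrist_force: [1.0, -0.7, -0.7]
finger_gap: 0.0237
grip_force: 30.0
```

Call:
{"fn": "drive_tool", "kwargs": {"increments": [[[0,0,0,0,0,7,0.02],[0,0,0,0,0,14,0.02],[0,0,0,0,0,21,0.02],[0,0,0,0,0,28,0.02],[0,0,0,0,0,34,0.02]]]}}

```text
t: 6.75
position: [0.6029, 0.0477, 0.2188]
tcp_rot: [0.986, -0.165, 0.001, -0.0]
wrist_force: [0.7, -0.1, -0.4]
finger_gap: 0.0239
grip_force: 30.0
```

Call:
{"fn": "drive_tool", "kwargs": {"increments": [[[0,0,0,0,0,2.5,0.02],[0,0,0,0,0,2.5,0.02],[0,0,0,0,0,2.5,0.02]]]}}

```text
t: 7.05
position: [0.6029, 0.0478, 0.2188]
tcp_rot: [0.983, -0.184, 0.001, -0.0]
wrist_force: [1.1, -0.4, -0.3]
finger_gap: 0.0231
grip_force: 30.0
```

Call:
{"fn": "drive_tool", "kwargs": {"increments": [[[0,0,0,0,0,0,0.03],[0,0,0,0,0,0,0.045],[0,0,0,0,0,0,0.05],[0,0,0,0,0,0,0.05],[0,0,-0.02,0,0,0,0.05]]]}}

```text
t: 7.55
position: [0.5999, 0.0479, 0.2359]
tcp_rot: [0.983, -0.184, -0.004, 0.0]
wrist_force: [-0.7, 0.2, -0.6]
finger_gap: 0.0481
grip_force: 0.0
```

Call:
{"fn": "drive_tool", "kwargs": {"increments": [[[0,0,-0.02,0,0,0,0.05],[0,0,-0.04,0,0,0,0.03],[0,0,-0.055,0,0,0,0.0],[0,0,-0.055,0,0,0,0.0],[0,0,-0.055,0,0,0,0.0]]]}}

```text
t: 8.05
position: [0.602, 0.0477, 0.2933]
tcp_rot: [0.983, -0.184, -0.0, 0.0]
wrist_force: [0.2, -0.2, -1.3]
finger_gap: 0.026
grip_force: 0.0
```

Run:
```python
from h import *
s=monitor.get_state();print(s["t"],s["position"],s["wrist_force"],s["finger_gap"])
p,d,w=cloud("wrist");np.savez("w3.npz",p=p,w=w)
t,_,wt=cloud("top"); side,_,ws=cloud("side")
T=R.from_quat(s["tcp_rot"]).as_matrix(); q=(w-s["position"])@T
print("tip z", [(v,(q[v,320]*1000).round().tolist(),(q[v,312]*1000).round().tolist()) for v in range(215,262,4)])
try: meas(p,w)
except Exception as e: print(e)
meas(t,wt)
save(np.hstack([cv2.resize(p,(480,300)),cv2.resize(side[130:255,240:340],(240,300))]),"x3.png")
```

```text
8.05 [0.60199914 0.04767216 0.29325792] [ 0.2422347  -0.15987037 -1.32416864] 0.02602112194229324
tip z [(215, [-1.0, 2.0, 46.0], [-1.0, -3.0, 45.0]), (219, [-5.0, 2.0, 47.0], [-5.0, -4.0, 47.0]), (223, [-7.0, 2.0, 46.0], [-7.0, -4.0, 47.0]), (227, [-10.0, 2.0, 47.0], [-10.0, -4.0, 47.0]), (231, [-14.0, 2.0, 47.0], [-13.0, -4.0, 45.0]), (235, [-17.0, 2.0, 46.0], [-17.0, -4.0, 47.0]), (239, [-21.0, 2.0, 48.0], [-21.0, -4.0, 48.0]), (243, [-25.0, 2.0, 50.0], [-24.0, -4.0, 49.0]), (247, [-29.0, 2.0, 53.0], [-30.0, -4.0, 54.0]), (251, [-34.0, 2.0, 55.0], [-34.0, -4.0, 55.0]), (255, [-36.0, 2.0, 53.0], [-37.0, -4.0, 55.0]), (259, [-40.0, 2.0, 53.0], [-41.0, -4.0, 55.0])]
pad 1208 ((600.1009521484375, 48.133445739746094), (23.823410034179688, 44.90142059326172), 67.92720031738281) med z 0.24677714176949786 mean [0.60280571 0.04726421]
bar 509 line deg -21.49881 pt 0.53960985 0.07199274 far [[0.502, 0.087, 0.236], [0.503, 0.087, 0.236], [0.502, 0.084, 0.235], [0.504, 0.088, 0.237], [0.503, 0.085, 0.236]]
bowl [0.46892295 0.09945502] 0.07661151262504148
pad 13 ((594.9833374023438, 56.03809356689453), (15.5027494430542, 20.67980194091797), 82.14521789550781) med z 0.24697211794529927 mean [0.59220195 0.05399347]
bar 4 line deg -10.720728 pt 0.56291515 0.06303004 far [[0.561, 0.064, 0.242], [0.562, 0.061, 0.237], [0.565, 0.065, 0.237], [0.564, 0.062, 0.239]]
bowl [0.48838908 0.16501984] 0.0104584436543758
```

View pics/x3.png

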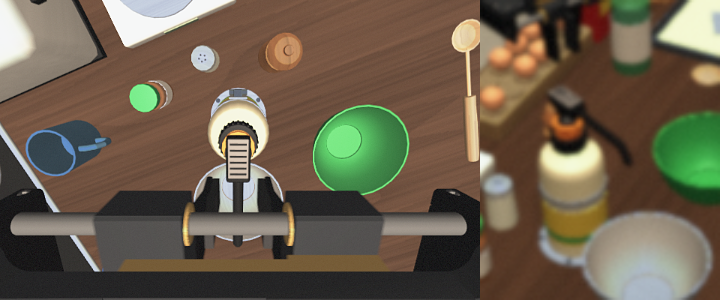

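The wrist view shows the spout lying along (238,215), across the steel bowl. The mouth is about 29 mm from the bowl's centre, and the bowl hasn't moved. Next, close the fingers and come down to the pad.

Call:
{"fn": "drive_tool", "kwargs": {"increments": [[[0,0,0,0,0,0,0.0],[0,0,0,0,0,0,0.0],[0,0,0.01,0,0,0,0.0],[0,0,0.02,0,0,0,0.0],[0,0,0.03,0,0,0,0.0]]]}}

```text
t: 8.7
position: [0.6019, 0.0477, 0.2622]
tcp_rot: [0.983, -0.184, -0.001, 0.0]
wrist_force: [0.6, 0.6, -0.7]
finger_gap: 0.0004
grip_force: 0.0
```

Call:
{"fn": "drive_tool", "kwargs": {"increments": [[[0,0,0.005,0,0,0,0.0],[0,0,0.01,0,0,0,0.0],[0,0,0.012,0,0,0,0.0],[0,0,0.014,0,0,0,0.0],[0,0,0.014,0,0,0,0.0]]]}}

```text
t: 9.2
position: [0.6024, 0.0477, 0.2496]
tcp_rot: [0.983, -0.184, 0.0, -0.0]
wrist_force: [-0.5, -0.5, 0.4]
finger_gap: 0.0003
grip_force: 0.0
```

Call:
{"fn": "drive_tool", "kwargs": {"increments": [[[0,0,0.002,0,0,0,0.0],[0,0,0.004,0,0,0,0.0],[0,0,0.006,0,0,0,0.0],[0,0,0.008,0,0,0,0.0],[0,0,0.008,0,0,0,0.0]]]}}

```text
t: 9.7
position: [0.6021, 0.0477, 0.2412]
tcp_rot: [0.983, -0.184, -0.0, 0.0]
wrist_force: [-0.8, 0.4, -0.2]
finger_gap: 0.0004
grip_force: 0.0
```

Call:
{"fn": "drive_tool", "kwargs": {"increments": [[[0,0,0.003,0,0,0,0.0],[0,0,0.006,0,0,0,0.0],[0,0,0.009,0,0,0,0.0],[0,0,0.011,0,0,0,0.0],[0,0,0.011,0,0,0,0.0]]]}}

```text
t: 10.2
position: [0.6023, 0.0476, 0.2308]
tcp_rot: [0.983, -0.184, -0.0, 0.0]
wrist_force: [-1.4, -0.1, 4.2]
finger_gap: 0.0001
grip_force: 1.8
```

Call:
{"fn": "drive_tool", "kwargs": {"increments": [[[0,0,0.001,0,0,0,0.0],[0,0,0.002,0,0,0,0.0],[0,0,0.003,0,0,0,0.0],[0,0,0.004,0,0,0,0.0],[0,0,0.004,0,0,0,0.0]]]}}

```text
t: 10.7
position: [0.6023, 0.0476, 0.2266]
tcp_rot: [0.983, -0.184, 0.0, 0.0]
wrist_force: [-2.1, -0.5, 4.2]
finger_gap: 0.0001
grip_force: 2.2
```

Call:
{"fn": "drive_tool", "kwargs": {"increments": [[[0,0,0.001,0,0,0,0.0],[0,0,0.002,0,0,0,0.0],[0,0,0.002,0,0,0,0.0]]]}}

```text
t: 11.0
position: [0.6023, 0.0476, 0.2245]
tcp_rot: [0.983, -0.184, -0.0, 0.0]
wrist_force: [-1.9, 0.2, 5.2]
finger_gap: 0.0004
grip_force: 2.4
```

Call:
{"fn": "drive_tool", "kwargs": {"increments": [[[0,0,0.0008,0,0,0,0.0],[0,0,0.0015,0,0,0,0.0],[0,0,0.0015,0,0,0,0.0]]]}}

```text
t: 11.3
position: [0.6023, 0.0477, 0.223]
tcp_rot: [0.983, -0.184, -0.0, -0.0]
wrist_force: [-2.3, 0.9, 4.7]
finger_gap: 0.0004
grip_force: 2.5
```

Call:
{"fn": "drive_tool", "kwargs": {"increments": [[[0,0,0.0008,0,0,0,0.0],[0,0,0.0015,0,0,0,0.0],[0,0,0.0015,0,0,0,0.0]]]}}

```text
t: 11.6
position: [0.6023, 0.0477, 0.2216]
tcp_rot: [0.983, -0.184, -0.0, -0.0]
wrist_force: [-1.7, -0.2, 4.9]
finger_gap: 0.0005
grip_force: 2.7
```

Call:
{"fn": "drive_tool", "kwargs": {"increments": [[[0,0,0.0008,0,0,0,0.0],[0,0,0.0015,0,0,0,0.0],[0,0,0.0015,0,0,0,0.0]]]}}

```text
t: 11.9
position: [0.6023, 0.0477, 0.2201]
tcp_rot: [0.983, -0.184, 0.0, -0.0]
wrist_force: [-1.9, 0.9, 5.2]
finger_gap: 0.0001
grip_force: 2.8
```

Call:
{"fn": "drive_tool", "kwargs": {"increments": [[[0,0,0.0008,0,0,0,0.0],[0,0,0.0015,0,0,0,0.0],[0,0,0.0015,0,0,0,0.0]]]}}

```text
t: 12.2
position: [0.6023, 0.0476, 0.2187]
tcp_rot: [0.983, -0.184, 0.0, 0.0]
wrist_force: [-2.2, -0.3, 5.1]
finger_gap: 0.0004
grip_force: 3.0
```

Call:
{"fn": "drive_tool", "kwargs": {"increments": [[[0,0,0.0008,0,0,0,0.0],[0,0,0.0015,0,0,0,0.0],[0,0,0.0015,0,0,0,0.0]]]}}

```text
t: 12.5
position: [0.6024, 0.0476, 0.2173]
tcp_rot: [0.983, -0.184, 0.0, -0.0]
wrist_force: [-2.0, 0.7, 5.6]
finger_gap: 0.0005
grip_force: 3.1
```

Call:
{"fn": "drive_tool", "kwargs": {"increments": [[[0,0,0.0008,0,0,0,0.0],[0,0,0.0015,0,0,0,0.0],[0,0,0.0015,0,0,0,0.0]]]}}

```text
t: 12.8
position: [0.6024, 0.0476, 0.2171]
tcp_rot: [0.983, -0.184, 0.0, 0.0]
wrist_force: [-3.8, 0.7, 12.0]
finger_gap: 0.0003
grip_force: 5.7
```

The stop is felt: force jumped from 5.6 to 12 N with no further travel. I'll add a little to about 17 N and hold.

Call:
{"fn": "drive_tool", "kwargs": {"increments": [[[0,0,0.0005,0,0,0,0.0],[0,0,0.0009,0,0,0,0.0],[0,0,0.0009,0,0,0,0.0]]]}}

```text
t: 13.1
position: [0.6024, 0.0476, 0.2171]
tcp_rot: [0.983, -0.184, 0.001, 0.0]
wrist_force: [-5.5, 0.0, 15.3]
finger_gap: 0.0007
grip_force: 7.6
```

Call:
{"fn": "drive_tool", "kwargs": {"increments": [[[0,0,0.0003,0,0,0,0.0],[0,0,0.0003,0,0,0,0.0],[0,0,0.0003,0,0,0,0.0],[0,0,0.0003,0,0,0,0.0],[0,0,0.0003,0,0,0,0.0]]]}}

```text
t: 13.6
position: [0.6025, 0.0476, 0.217]
tcp_rot: [0.983, -0.184, 0.001, 0.0]
wrist_force: [-6.0, 0.8, 16.1]
finger_gap: 0.0003
grip_force: 8.2
```

Call:
{"fn": "drive_tool", "kwargs": {"increments": [[[0,0,0,0,0,0,0.0],[0,0,0,0,0,0,0.0],[0,0,0,0,0,0,0.0],[0,0,0,0,0,0,0.0],[0,0,0,0,0,0,0.0]]]}}

```text
t: 14.1
position: [0.6024, 0.0477, 0.2171]
tcp_rot: [0.983, -0.184, 0.001, 0.0]
wrist_force: [-4.7, 0.2, 16.2]
finger_gap: 0.0005
grip_force: 8.2
```

Call:
{"fn": "drive_tool", "kwargs": {"increments": [[[0,0,-0.003,0,0,0,0.0],[0,0,-0.008,0,0,0,0.0],[0,0,-0.013,0,0,0,0.0],[0,0,-0.018,0,0,0,0.0],[0,0,-0.024,0,0,0,0.0]]]}}

```text
t: 14.6
position: [0.6022, 0.0476, 0.2378]
tcp_rot: [0.983, -0.184, -0.0, 0.0]
wrist_force: [0.0, -0.2, 0.3]
finger_gap: 0.0
grip_force: 0.0
```

Call:
{"fn": "drive_tool", "kwargs": {"increments": [[[0,0,-0.02,0,0,0,0.0],[0,0,-0.045,0,0,0,0.0],[0,0,-0.07,0,0,0,0.0],[0,0,-0.09,0,0,0,0.0],[0,0,-0.09,0,0,0,0.0]]]}}

```text
t: 15.1
position: [0.6044, 0.0475, 0.3312]
tcp_rot: [0.983, -0.184, 0.003, -0.0]
wrist_force: [0.5, -0.1, 0.0]
finger_gap: 0.0002
grip_force: 0.0
```

Run:
```python
from h import *
s=monitor.get_state();print(s["t"],s["position"],s["wrist_force"])
p,d,w=cloud("wrist"); meas(p,w)
save(p,"w4.png")
```

```text
15.1 [0.60440018 0.04748379 0.33115127] [ 0.49699821 -0.0964461   0.02433834]
pad 929 ((600.8841552734375, 49.294921875), (22.185914993286133, 44.58966827392578), 69.35514831542969) med z 0.24681786991951915 mean [0.60325144 0.04703898]Traceback (most recent call last):
  File "<stdin>", line 3, in <module>
  File "h.py", line 21, in meas
    vx,vy,x0,y0=cv2.fitLine(b[:,:2].astype(np.float32),cv2.DIST_HUBER,0,.01,.01).ravel(); print("bar",bar.sum(),"line deg",np.degrees(np.arctan2(vy,vx)),"pt",x0,y0,"far",b[np.argsort(-k)[:5]].round(3).tolist())
                ~~~~~~~~~~~^^^^^^^^^^^^^^^^^^^^^^^^^^^^^^^^^^^^^^^^^^^^^^^^^^^^^
cv2.error: OpenCV(4.12.0) /io/opencv/modules/imgproc/src/linefit.cpp:50: error: (-215:Assertion failed) count > 0 in function 'fitLine2D_wods'
```

Run:
```python
from h import *
p,d,w=cloud("side"); meas(p,w)
```

```text
pad 25 ((595.4046630859375, 50.28974533081055), (15.732069969177246, 23.531631469726562), 68.0660400390625) med z 0.24512933484757393 mean [0.59461965 0.05132862]
bar 111 line deg -21.131899 pt 0.52144134 0.081060536 far [[0.489, 0.091, 0.217], [0.489, 0.09, 0.212], [0.491, 0.092, 0.213], [0.492, 0.091, 0.216], [0.492, 0.091, 0.219]]
bowl [0.46697227 0.09990348] 0.07681414708928015
```

The spout tip is at (0.49, 0.09) inside the bowl at (0.468, 0.10), and the head is back up.

```bash
python3 -c "
from h import *
print(ctrl.hand_in())"
```

```text
the job is handed in; nothing more can be done
None
```

I swung the spout over the steel bowl, pressed the pad onto the portion ring at about 16 N for roughly 1 s and let it come fully up, then handed the job in; the spout is still over the bowl, the bowl has not moved, and no verdict was returned.

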